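Sort the vials and test weights after a melt flow test

ROBOT

A 6-joint arm with a two-finger parallel gripper is mounted at the origin on the work surface. World frame = base frame: x ahead of the robot, y to its left, z up, the work surface at z = 0. Lengths are in m, angles in rad, forces in N, time in s.
With the tool pointing down it reaches from about 0.35 to 0.775 m from the base axis. Payload 7.3 kg.
Tool frame: the origin (TCP) lies at the centre of the arm's flange, where the gripper is bolted on; the fingertips stand 178 mm ahead of it and the grasp point (between the pads) lies 159 mm ahead of it (tip_extent is the distance from the TCP to the fingertips, in m); z points along the fingers, y is the line along which they close (so a half turn about z gives the same grasp; the last joint's range is limited). The gripper opens to 92 mm and grips with 3 to 60 N. Pads are 19 mm wide; open, the fingers measure 130 mm over their backs; the gripper's body (75 mm by 190 mm) begins 47 mm behind the grasp point.
Start: joints at [0.967, 0.342, 1.524, -0, 1.275, -0.146], TCP at [0.232, 0.471, 0.405] pointing down, gripper open.
Joint ranges: [-2.53, 2.53], [-0.77, 2.02], [0.04, 2.7], [-1, 4.14], [0.28, 2.66], [-3.11, 3.11]. Speed limits (rad/s): [2.57, 2.57, 3.14, 3.14, 3.14, 3.14].

INTERFACE

Orientations are given as [roll, pitch, yaw] about the fixed x, y, z axes, in that order (R = Rz(yaw) Ry(pitch) Rx(roll)).
In Python, from cell import * gives the robot as it stands.
- The arm moves only by the tool arm_command, never from a script. Its arguments are lists of equal length, an entry for each row: "xyz": the shift along the world's x, y, z in mm, a list of three; "spin": the turn about the world's z in degrees. In form: {"xyz": [[tx, ty, tz], ...], "spin": [spin, ...]}. A call has 1 to 20 rows; each row shifts and turns the commanded pose from where the row before left it; what a row does not reach is not made up. A row lasts 1/10 s, in which the tool goes at most 50 mm and 8.59 degrees, less where a joint would pass 70% of its speed; a pose out of reach is approached as far as the arm can. A call with a gripper value outside its range is refused whole. "jaw" is the opening, from -1 (shut) to 1 (fully open), set as the call begins (left out, the last holds). The fingers move at their own pace and stop on an object; "squeeze" is the grip in N (left out, the last holds). Time passes only in rows, so rows that do not move let the fingers close. It gives the time, the measured TCP pose, the force, the opening and the grip force at its end, in the units of the state.
- observe(): the state, without advancing time (a new reading comes with each control period).
- read_camera(name): name is "side" or "top"; returns a dict with "img" (420x560x3 uint8, red, green, blue), "depth" (420x560 float32, m along the optical axis (not along the pixel's ray), 0 where there is no reading), "fx", "fy", "cx", "cy" (pixels), "world_from_camera" (4x4, takes a point from camera to world coordinates). Camera axes: x right, y up, looking along -z (the intrinsics and any distortion apply to the point x, -y, -z); pixel columns grow to the right and rows downward; lengths in m; the calibration is good to about 2 mm. A picture is of the moment at which its call begins.
- hand_in(): hands the job in; it is judged then, once.
The state is a dict: "time": time; "qpos": joint angles; "qvel": joint speeds; "joint_efforts": joint torques, N m; "tool_pos": TCP position; "tool_rot": TCP orientation; "contact_force": force on the tool from outside, world axes, zero at the start; "torque": the same for the moment, N m; "opening": finger opening in m; "grip_force": force on a finger pad.
Only numpy, scipy, OpenCV 4.12 (cv2) and the standard library are available. Lean on these libraries where they do the work, as an engineer would, in place of code of your own. Each camera call takes 0.05 s, during which the arm holds its last target. There are 200 camera calls.

TASK

Clear up the test bench: stand the blue-capped vial upright in the blue tray and the green-capped vial upright in the green tray, and push the red-capped vial down through the sprung flap into the waste bin, so that the flap closes behind it. Put the steel weight flat in the grey weight tray and the brass weight flat on top of it, roughly centred.

Things in the scene. Friction and masses are not known exactly. Their poses are not given: they have to be found in the camera images.
- blue_vial: sample vial with a blue cap: upright cylinder 34 mm in diameter, 80 mm tall (white body with a paper label, then the blue cap, the top 22 mm), 40 to 85 g. Origin: centre of its underside, z up. Standing on the bench at the start; it belongs in the blue tray
- green_vial: sample vial with a green cap: upright cylinder 34 mm in diameter, 80 mm tall (white body with a paper label, then the green cap, the top 22 mm), 40 to 85 g. Origin: centre of its underside, z up. Standing on the bench at the start; it belongs in the green tray
- red_vial: sample vial with a red cap: upright cylinder 34 mm in diameter, 80 mm tall (white body with a paper label, then the red cap, the top 22 mm), 40 to 85 g. Origin: centre of its underside, z up. Standing on the bench at the start; it is waste and belongs in the waste bin
- steel_weight: plain bright steel disc weight, 56 mm in diameter, 32 mm tall, 0.6 kg, small dark dot on its top. Origin: centre of its underside, z up
- brass_weight: plain golden brass disc weight, 40 mm in diameter, 26 mm tall, 0.27 kg, small dark dot on its top. Origin: centre of its underside, z up
- blue_tray: square blue plastic open tray fixed to the bench, 70 x 70 mm outside, walls 3 mm thick and 30 mm high, inside 64 x 64 mm, floor 3 mm thick. Origin: centre of its underside; x and y along its sides, z up. The blue-capped vial belongs in it
- green_tray: square green plastic open tray fixed to the bench, 70 x 70 mm outside, walls 3 mm thick and 30 mm high, inside 64 x 64 mm, floor 3 mm thick. Origin: centre of its underside; x and y along its sides, z up. The green-capped vial belongs in it
- weight_tray: square grey plastic shallow tray fixed to the bench, 136 x 136 mm outside, walls 4 mm thick and 12 mm high, inside 128 x 128 mm, floor 4 mm thick. Origin: centre of its underside; x and y along its sides, z up
- waste_bin: waste bin fixed to the bench: grey box 112 x 112 mm and 170 mm tall, with a white top that has a square mouth of 64 x 64 mm in its middle, closed by a red flap just under the top face. Inside it is 104 mm square, floor 4 mm thick. Origin: centre of its underside; x and y along its sides, z up. Middle of the mouth: 170 mm straight above the origin
- bin_flap (a joint): the bin's red sprung flap, a light plate 58 x 60 mm, its face 5 mm below the bin's top, hinged on the mouth's edge at the bin's +x side, swinging down. 0 = shut (level), up to 1.5 rad open. About 0.2 N at its middle opens it; a vial pushed some 50 mm into the mouth and let go falls in by its weight and the flap springs shut. An open gripper does not fit into the mouth
Not all that is in view belongs to the job. Of the things that look like the brass_weight, the middle-sized one is meant. What is shaped like the blue_vial but black or brown is not meant.

How it is judged:
By the outcome, as a careful person would: the job done as asked, in the order asked, and still so for the second after the job is handed in, with the robot touching nothing.
It also fails if it takes over 131 s, if anything falls off the work surface, if the arm or the gripper's body presses on something with over 40 N, if the wrist force passes 120 N, or if a joint passes its speed limit or range.

## Working session

There is one attempt and no reset: what is moved stays moved. The work goes in short steps, Python scripts to look and compute and a tool call to move; the robot and the scene stay as the last step left them, time stands still between calls to the robot, and variables do not carry over. Pictures are saved under pics/ and viewed, at most 14 in all, crops included, and the job is handed in when it is done.

Besides the shell and the picture viewer there is one more tool, called after "Call:" as a command line: name --pt "numbers of a row" for each row, then --argument value for the rest. arm_command: Moves the arm, as the interface text tells. Its arguments: {"type":"object","properties":{"xyz":{"type":"array","items":{"type":"array","items":{"type":"number"}}},"spin":{"type":"array","items":{"type":"number"}},"jaw":{"type":"number"},"squeeze":{"type":"number"}},"required":["xyz","spin"]}

```bash
mkdir -p pics; ls; cat > h.py <<'E'
from cell import *
import numpy as np, cv2
def save(n,img): cv2.imwrite('pics/'+n+'.png',cv2.cvtColor(img,cv2.COLOR_RGB2BGR))
def pts(c):
    "world point per pixel from depth"
    d=c['depth'];v,u=np.indices(d.shape)
    p=np.stack([(u-c['cx'])/c['fx']*d,-(v-c['cy'])/c['fy']*d,-d,np.ones_like(d)],-1)
    return (p@c['world_from_camera'].T)[...,:3]
def ray(c,u,v,z):
    T=c['world_from_camera'];d=T[:3,:3]@np.array([(u-c['cx'])/c['fx'],-(v-c['cy'])/c['fy'],-1])
    return T[:3,3]+d*(z-T[2,3])/d[2]
E
python3 - <<'E'
from h import *
for n in('top','side'):
    c=read_camera(n);save(n+'0',c['img']);np.savez(n+'0.npz',**c)
    print(n,[k for k in c],c['fx'],c['cx'],c['cy'],np.round(c['world_from_camera'],3).tolist(),{k:v for k,v in c.items() if 'dist' in k})
print(observe())
E
```

```text
pics
top ['img', 'depth', 'fx', 'fy', 'cx', 'cy', 'world_from_camera'] 500.25498794614657 284.95722546809384 224.87470816695148 [[-0.001, 0.997, -0.073, 0.361], [-1.0, -0.001, 0.002, 0.003], [0.002, 0.073, 0.997, 1.394], [0.0, 0.0, 0.0, 1.0]] {}
side ['img', 'depth', 'fx', 'fy', 'cx', 'cy', 'world_from_camera'] 444.77955410683114 284.87144688964617 204.11507238664706 [[0.907, 0.205, -0.368, 0.104], [-0.421, 0.461, -0.781, -0.794], [0.009, 0.863, 0.504, 0.622], [0.0, 0.0, 0.0, 1.0]] {}
{'time': 0.1, 'qpos': array([ 9.66958767e-01,  3.42669249e-01,  1.52490796e+00, -2.79520922e-05,
        1.27539190e+00, -1.45969565e-01]), 'qvel': array([-0.00161278, -0.00251038, -0.00326579, -0.00042379, -0.00145517,
       -0.00084928]), 'joint_efforts': array([ 2.42436530e-03, -4.32002056e+01, -2.44695908e+01,  7.20434426e-02,
        5.24982519e-02, -2.46977896e-05]), 'tool_pos': array([0.23197372, 0.4708449 , 0.4041106 ]), 'tool_rot': array([-3.14022695e+00, -1.73761452e-04,  2.68373270e+00]), 'contact_force': array([-1.15135252,  0.62129413,  0.95569421]), 'torque': array([-0.01021144,  0.02419844, -0.01222777]), 'grip_force': 0.0, 'opening': 0.09181835674960026}
```

View pics/top0.png

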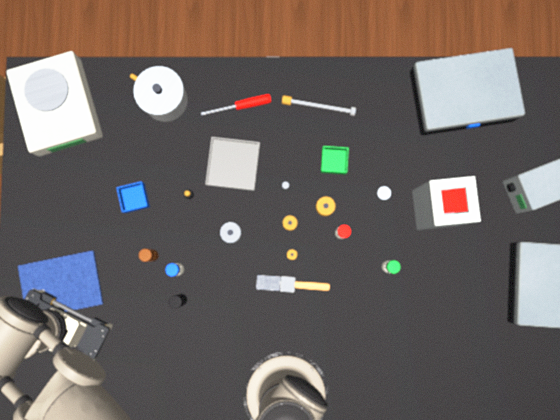

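View pics/side0.png

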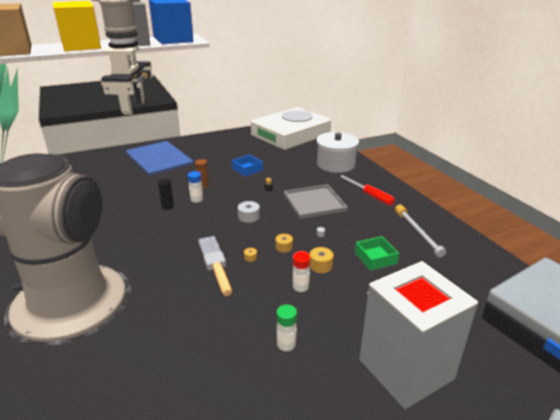

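Top view: the three brass discs are at (326,206) large, (290,222) middle and (292,254) small. The middle one is meant. The steel disc is at (230,232). The vials are blue (173,269), green (393,267) and red (344,231), with black and brown decoys at (177,300) and (147,255). Trays are blue (132,196), green (335,159) and grey (233,163), and the bin mouth is at (455,201).

```bash
python3 - <<'E'
from h import *
c=dict(np.load('top0.npz'));img=c['img'];P=pts(c)
hsv=cv2.cvtColor(img,cv2.COLOR_RGB2HSV)
col={'blue':((100,120,60),(125,255,255)),'green':((50,120,60),(75,255,255)),'red':((0,170,110),(6,255,255)),'brass':((14,90,90),(30,255,255)),'grey':((0,0,85),(40,45,255))}
z0={'brass':.026,'grey':.03}
for n,(a,b) in col.items():
    m=cv2.inRange(hsv,a,b)
    m=cv2.morphologyEx(m,cv2.MORPH_CLOSE,np.ones((3,3)))
    for k in cv2.findContours(m,cv2.RETR_EXTERNAL,cv2.CHAIN_APPROX_NONE)[0]:
        if cv2.contourArea(k)<25: continue
        (u,v),(w,h),an=cv2.minAreaRect(k)
        if w*h>4500 or v<85: continue
        mk=np.zeros(m.shape,np.uint8);cv2.drawContours(mk,[k],-1,1,-1)
        p=P[(mk>0)&(c['depth']>0)]
        zt=np.percentile(p[:,2],85)
        q=ray(c,u,v,zt);s=(1.394-zt)/500
        print(n,'px',round(u),round(v),'size mm',round(w*s*1e3),round(h*s*1e3),'ang',round(an),'z',np.round(zt,3),'xy',np.round(q[:2],4),'depthmed',np.round(np.median(p[p[:,2]>zt-.008],axis=0),3))
crop=cv2.resize(img[170:280,200:370],None,fx=4.5,fy=4.5,interpolation=cv2.INTER_CUBIC);save('crop0',crop)
print(P[340:344,180,2])
E
```

```text
blue px 172 270 size mm 34 34 ang 90 z 0.082 xy [0.3401 0.297 ] depthmed [0.341 0.299 0.08 ]
blue px 60 284 size mm 151 213 ang 80 z 0.015 xy [0.2995 0.6172] depthmed [0.315 0.597 0.012]
blue px 132 197 size mm 76 79 ang 77 z 0.027 xy [0.5387 0.4206] depthmed [0.541 0.423 0.028]
blue px 473 125 size mm 11 39 ang 82 z 0.056 xy [ 0.7297 -0.5113] depthmed [ 0.732 -0.513  0.054]
green px 394 267 size mm 33 33 ang 45 z 0.082 xy [ 0.3472 -0.2829] depthmed [ 0.349 -0.282  0.079]
green px 334 160 size mm 73 74 ang 3 z 0.026 xy [ 0.642  -0.1361] depthmed [ 0.643 -0.135  0.028]
red px 344 231 size mm 31 31 ang 90 z 0.082 xy [ 0.4403 -0.1543] depthmed [ 0.441 -0.154  0.08 ]
red px 454 201 size mm 55 56 ang 83 z 0.167 xy [ 0.5102 -0.4174] depthmed [ 0.512 -0.418  0.165]
red px 253 101 size mm 26 98 ang 77 z 0.026 xy [0.8064 0.0898] depthmed [0.809 0.09  0.023]
brass px 313 285 size mm 96 23 ang 4 z 0.017 xy [ 0.2952 -0.0747] depthmed [ 0.302 -0.082  0.015]
brass px 292 254 size mm 27 30 ang 90 z 0.02 xy [ 0.3811 -0.0172] depthmed [ 0.381 -0.016  0.019]
brass px 290 222 size mm 41 41 ang 90 z 0.0
[... 370 characters left out ...]
 18 352 ang 0 z -0.404 xy [0.8625 1.031 ] depthmed [ 0.821  0.801 -0.004]
grey px 182 270 size mm 41 30 ang 90 z 0.036 xy [0.3393 0.2804] depthmed [0.343 0.283 0.037]
grey px 384 266 size mm 19 39 ang 8 z 0.045 xy [ 0.3494 -0.2665] depthmed [ 0.351 -0.267  0.045]
grey px 384 193 size mm 33 27 ang 90 z 0.037 xy [ 0.547  -0.2701] depthmed [ 0.548 -0.271  0.033]
grey px 446 202 size mm 122 161 ang 84 z 0.171 xy [ 0.5059 -0.3954] depthmed [ 0.511 -0.415  0.169]
grey px 232 163 size mm 143 141 ang 7 z 0.008 xy [0.6355 0.148 ] depthmed [0.637 0.149 0.005]
grey px 159 100 size mm 148 105 ang 14 z 0.085 xy [0.7907 0.3379] depthmed [0.78  0.332 0.086]
[-0.00095174  0.00342215  0.00339216 -0.00150303]
```

View pics/crop0.png

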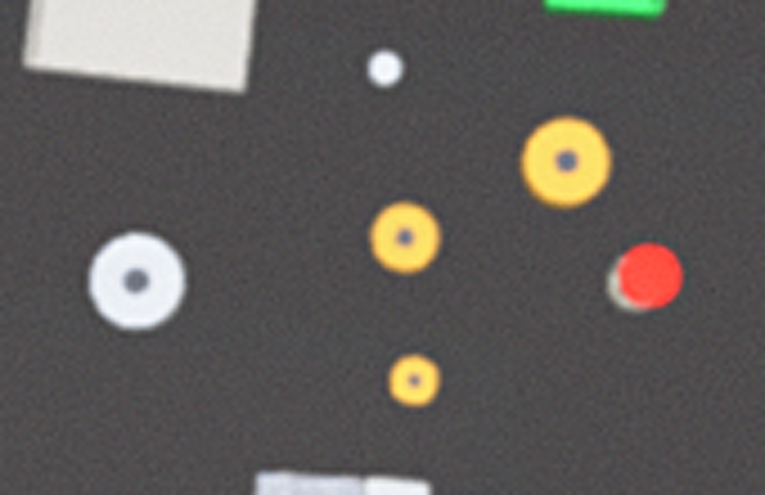

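The crop confirms it: the middle-sized brass disc is at (290,222), between the large (326,206) and the small (292,254). The black and brown decoys stand about 80 mm from the blue vial, at bearings of about 10° and 60°. I'll close the fingers along 125° with a partial opening, above the blue vial first.

Call:
arm_command --pt "13.5 -21.5 -7" --pt "13.5 -21.5 -7" --pt "13.5 -21.5 -7" --pt "13.5 -21.5 -7" --pt "13.5 -21.5 -7" --pt "13.5 -21.5 -7" --pt "13.5 -21.5 -7" --pt "14 -22.5 -7" --pt "0 0 0" --pt "0 0 0" --spin '[7.6,7.6,7.6,7.6,7.6,7.6,7.6,7.8,0,0]' --jaw 0.3 --squeeze 15

```text
time: 1.1
tool_pos: [0.3406, 0.2978, 0.3486]
tool_rot: [3.141, -0.001, -2.539]
contact_force: [0.3, -1.0, 0.3]
opening: 0.0602
grip_force: 0.0
```

Call:
arm_command --pt "0 0 -25" --pt "0 0 -25" --pt "0 0 -25" --pt "0 0 -20" --pt "0 0 -12" --pt "0 0 -9" --pt "0 0 0" --pt "0 0 0" --spin '[0,0,0,0,0,0,0,0]'

```text
time: 1.9
tool_pos: [0.3405, 0.2984, 0.2331]
tool_rot: [3.141, 0.001, -2.535]
contact_force: [-1.1, 0.3, -0.3]
opening: 0.0593
grip_force: 0.0
```

Call:
arm_command --pt "0 0 0" --pt "0 0 0" --pt "0 0 0" --pt "0 0 0" --pt "0 0 0" --pt "0 0 0" --spin '[0,0,0,0,0,0]' --jaw -1

```text
time: 2.5
tool_pos: [0.3407, 0.298, 0.233]
tool_rot: [3.142, 0.001, -2.535]
contact_force: [-0.1, -0.1, 4.7]
opening: 0.0338
grip_force: 15.0
```

Call:
arm_command --pt "0 0 12" --pt "0 0 25" --pt "0 0 35" --pt "0 0 38" --pt "10 6 0" --pt "22 14 0" --pt "34 21 0" --pt "34 21 0" --pt "34 21 0" --pt "34 21 0" --pt "20 12 0" --pt "11.3 7.5 0" --pt "0 0 0" --pt "0 0 0" --spin '[0,0,0,0,0,0,0,0,0,0,0,0,0,0]'

```text
time: 3.9
tool_pos: [0.5396, 0.4213, 0.341]
tool_rot: [3.141, -0.003, -2.535]
contact_force: [-0.5, -0.0, 0.3]
opening: 0.0339
grip_force: 15.0
```

Call:
arm_command --pt "0 0 -25" --pt "0 0 -30" --pt "0 0 -25" --pt "0 0 -14" --pt "0 0 -7" --pt "0 0 -3.5" --pt "0 0 0" --pt "0 0 0" --spin '[0,0,0,0,0,0,0,0]'

```text
time: 4.7
tool_pos: [0.5401, 0.4216, 0.2395]
tool_rot: [-3.142, 0.002, -2.535]
contact_force: [0.8, -0.0, 0.3]
opening: 0.0335
grip_force: 15.0
```

Call:
arm_command --pt "0 0 0" --pt "0 0 0" --pt "0 0 0" --pt "0 0 0" --pt "0 0 15" --pt "0 0 25" --pt "0 0 35" --pt "0 0 35" --spin '[0,0,0,0,0,0,0,0]' --jaw 0.3

```text
time: 5.5
tool_pos: [0.5397, 0.4214, 0.3504]
tool_rot: [3.141, 0.0, -2.535]
contact_force: [0.9, 0.8, 0.8]
opening: 0.0596
grip_force: 0.0
```

```bash
python3 - <<'E'
from h import *
c=read_camera('side');save('s1',cv2.resize(c['img'][100:300,120:400],None,fx=2.5,fy=2.5));print(observe()['tool_pos'],observe()['qpos'])
E
```

```text
[0.54034565 0.42188343 0.35808118] [ 5.51217508e-01  6.75354535e-01  1.09224862e+00  3.51037943e-05
  1.36241176e+00 -1.62655990e+00]
```

View pics/s1.png

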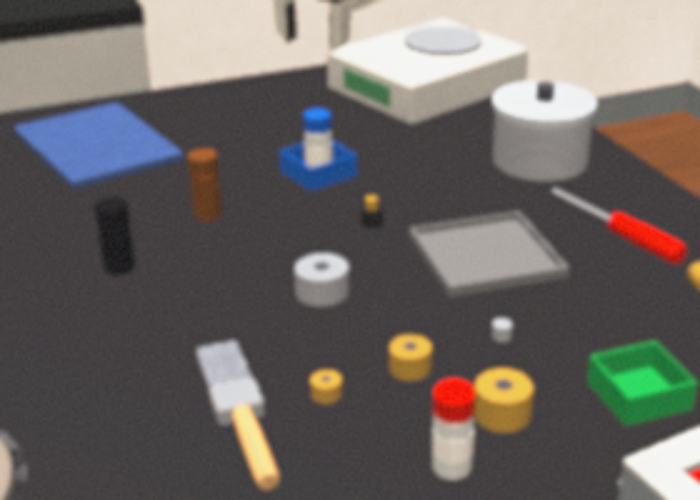

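Blue vial stands upright in the blue tray. Next, the green vial.

Call:
arm_command --pt "-5 -20 0" --pt "-11 -40 0" --pt "-11 -40 0" --pt "-11 -40 0" --pt "-11 -40 0" --pt "-11 -40 0" --pt "-11 -40 0" --pt "-11 -40 0" --pt "-11 -40 0" --pt "-11 -40 0" --pt "-11 -40 0" --pt "-11 -40 0" --pt "-11 -40 0" --pt "-11 -40 0" --pt "-11 -40 0" --pt "-11 -40 0" --pt "-11 -40 0" --pt "-11 -40 0" --pt "-0.5 -4 0" --pt "0 0 0" --spin '[-5,-5,-5,-5,-5,-5,-5,-5,-5,-5,-5,-5,-5,-5,-5,-5,-5,-5,0,0]'

```text
time: 7.55
tool_pos: [0.347, -0.2833, 0.3488]
tool_rot: [3.141, 0.001, 2.176]
contact_force: [-0.1, -0.6, 0.3]
opening: 0.0595
grip_force: 0.0
```

Call:
arm_command --pt "0 0 0" --pt "0 0 0" --spin '[0,0]'

```text
time: 7.75
tool_pos: [0.3476, -0.2813, 0.3485]
tool_rot: [3.141, -0.0, 2.18]
contact_force: [0.1, 0.9, -0.2]
opening: 0.0596
grip_force: 0.0
```

Call:
arm_command --pt "0 0 -25" --pt "0 0 -25" --pt "0 0 -25" --pt "0 0 -20" --pt "0 0 -12" --pt "0 0 -8" --pt "0 0 0" --pt "0 0 0" --spin '[0,0,0,0,0,0,0,0]'

```text
time: 8.55
tool_pos: [0.3477, -0.2823, 0.2337]
tool_rot: [3.141, 0.001, 2.179]
contact_force: [-0.7, 0.2, -0.3]
opening: 0.0595
grip_force: 0.0
```

Call:
arm_command --pt "0 0 0" --pt "0 0 0" --pt "0 0 0" --pt "0 0 0" --pt "0 0 0" --pt "0 0 0" --spin '[0,0,0,0,0,0]' --jaw -1

```text
time: 9.15
tool_pos: [0.3474, -0.2827, 0.2335]
tool_rot: [3.141, 0.001, 2.178]
contact_force: [-0.6, 0.1, 3.3]
opening: 0.0336
grip_force: 15.0
```

Call:
arm_command --pt "0 0 12" --pt "0 0 25" --pt "0 0 35" --pt "0 0 38" --pt "15 7.5 0" --pt "30 15 0" --pt "40 20 0" --pt "40 20 0" --pt "40 20 0" --pt "40 20 0" --pt "40 20 0" --pt "30 14.5 0" --pt "15 7 0" --pt "5 3 0" --pt "0 0 0" --pt "0 0 0" --spin '[0,0,0,0,0,0,0,0,0,0,0,0,0,0,0,0]'

```text
time: 10.75
tool_pos: [0.6416, -0.1361, 0.343]
tool_rot: [-3.141, -0.001, 2.177]
contact_force: [-0.2, -0.3, -0.4]
opening: 0.0337
grip_force: 15.0
```

Call:
arm_command --pt "0 0 -25" --pt "0 0 -30" --pt "0 0 -25" --pt "0 0 -14" --pt "0 0 -7" --pt "0 0 -4.5" --pt "0 0 0" --pt "0 0 0" --spin '[0,0,0,0,0,0,0,0]'

```text
time: 11.55
tool_pos: [0.6426, -0.1357, 0.2389]
tool_rot: [3.14, 0.002, 2.178]
contact_force: [0.2, -0.4, -0.9]
opening: 0.0334
grip_force: 15.0
```

Call:
arm_command --pt "0 0 -2" --pt "0 0 0" --spin '[0,0]'

```text
time: 11.75
tool_pos: [0.6426, -0.1355, 0.2366]
tool_rot: [3.14, 0.001, 2.178]
contact_force: [0.4, -0.2, 1.5]
opening: 0.0336
grip_force: 15.0
```

Call:
arm_command --pt "0 0 0" --pt "0 0 0" --pt "0 0 0" --pt "0 0 0" --pt "0 0 15" --pt "0 0 30" --pt "0 0 35" --pt "0 0 30" --pt "0 0 0" --spin '[0,0,0,0,0,0,0,0,0]' --jaw 0.3

```text
time: 12.65
tool_pos: [0.643, -0.1357, 0.3524]
tool_rot: [3.135, 0.009, 2.178]
contact_force: [0.7, 0.0, 0.0]
opening: 0.06
grip_force: 0.0
```

Call:
arm_command --pt "-20 -2 0" --pt "-35 -3 0" --pt "-40 -4 0" --pt "-40 -4 0" --pt "-35 -3 0" --pt "-22 -1.5 0" --pt "-10 -1 0" --pt "0 0 0" --pt "0 0 0" --spin '[0,0,0,0,0,0,0,0,0]'

```text
time: 13.55
tool_pos: [0.4411, -0.1542, 0.3461]
tool_rot: [3.141, 0.001, 2.177]
contact_force: [0.8, 0.0, 0.9]
opening: 0.0599
grip_force: 0.0
```

```bash
python3 - <<'E'
from h import *
c=read_camera('side');save('s2',cv2.resize(c['img'][180:400,220:480],None,fx=2.5,fy=2.5));print(observe()['tool_pos'])
E
```

```text
[ 0.44128598 -0.15416935  0.34587468]
```

View pics/s2.png

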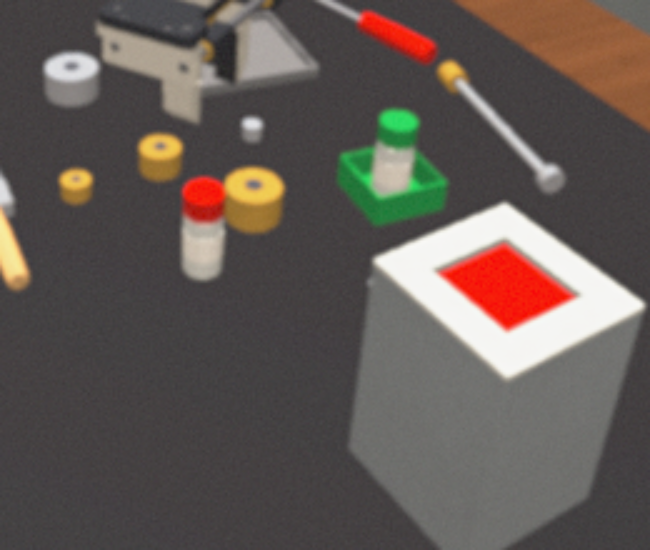

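Green vial is upright in its tray (crop 395,150), the red vial is untouched, and the bin flap is shut. Now grasp the red vial.

Call:
arm_command --pt "0 0 -25" --pt "0 0 -25" --pt "0 0 -25" --pt "0 0 -18" --pt "0 0 -11" --pt "0 0 -7" --pt "0 0 0" --pt "0 0 0" --spin '[0,0,0,0,0,0,0,0]'

```text
time: 14.4
tool_pos: [0.4407, -0.1542, 0.2352]
tool_rot: [3.141, 0.001, 2.178]
contact_force: [-0.5, 0.4, 0.2]
opening: 0.0597
grip_force: 0.0
```

Call:
arm_command --pt "0 0 0" --pt "0 0 0" --pt "0 0 0" --pt "0 0 0" --pt "0 0 0" --pt "0 0 0" --spin '[0,0,0,0,0,0]' --jaw -1

```text
time: 15.0
tool_pos: [0.4404, -0.1541, 0.235]
tool_rot: [3.141, 0.001, 2.178]
contact_force: [-1.3, -0.6, 2.3]
opening: 0.0333
grip_force: 15.0
```

Call:
arm_command --pt "0 0 12" --pt "0 0 30" --pt "0 0 40" --pt "0 0 40" --pt "0 0 40" --pt "0 0 33" --pt "7 -26 0" --pt "11 -40 0" --pt "11 -40 0" --pt "11 -40 0" --pt "11 -40 0" --pt "11 -40 0" --pt "6 -26 0" --pt "2.5 -11.5 0" --pt "0 0 0" --pt "0 0 0" --pt "0 0 0" --spin '[0,0,0,0,0,0,0,0,0,0,0,0,0,0,0,0,0]'

```text
time: 16.7
tool_pos: [0.5108, -0.4166, 0.4299]
tool_rot: [3.141, -0.0, 2.178]
contact_force: [-0.3, -0.4, -0.7]
opening: 0.0338
grip_force: 15.0
```

```bash
python3 - <<'E'
from h import *
c=read_camera('side');save('s3',cv2.resize(c['img'][180:400,250:510],None,fx=2.5,fy=2.5));print(observe()['tool_pos'])
E
```

```text
[ 0.51089925 -0.41652583  0.43006378]
```

View pics/s3.png

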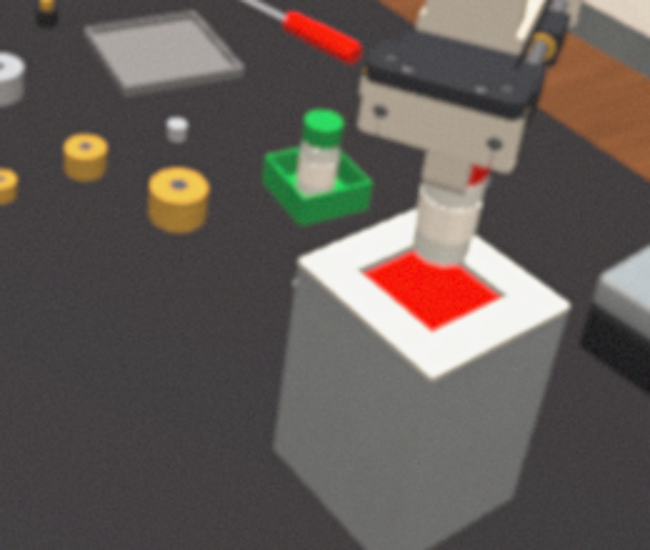

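Vial hangs over the mouth, and the alignment is consistent with the measured pose. Push it in.

Call:
arm_command --pt "0 0 -15" --pt "0 0 -15" --pt "0 0 -12" --pt "0 0 -10" --pt "0 0 -10" --pt "0 0 -8" --pt "0 0 -5" --pt "0 0 -2.5" --pt "0 0 0" --pt "0 0 0" --spin '[0,0,0,0,0,0,0,0,0,0]'

```text
time: 17.75
tool_pos: [0.5108, -0.4176, 0.3526]
tool_rot: [3.141, 0.001, 2.178]
contact_force: [-0.5, -0.7, -0.8]
opening: 0.0331
grip_force: 15.0
```

Call:
arm_command --pt "0 0 0" --pt "0 0 0" --pt "0 0 0" --pt "0 0 0" --pt "0 0 0" --pt "0 0 0" --pt "0 0 20" --pt "0 0 40" --pt "0 0 30" --pt "0 0 0" --spin '[0,0,0,0,0,0,0,0,0,0]' --jaw 0.4

```text
time: 18.75
tool_pos: [0.511, -0.4176, 0.4478]
tool_rot: [3.14, 0.01, 2.178]
contact_force: [0.4, 0.1, 1.2]
opening: 0.0646
grip_force: 0.0
```

```bash
python3 - <<'E'
from h import *
c=read_camera('side');save('s4',cv2.resize(c['img'][180:400,250:510],None,fx=2.5,fy=2.5));print(observe()['tool_pos'])
E
```

```text
[ 0.51085977 -0.41753476  0.44492216]
```

View pics/s4.png

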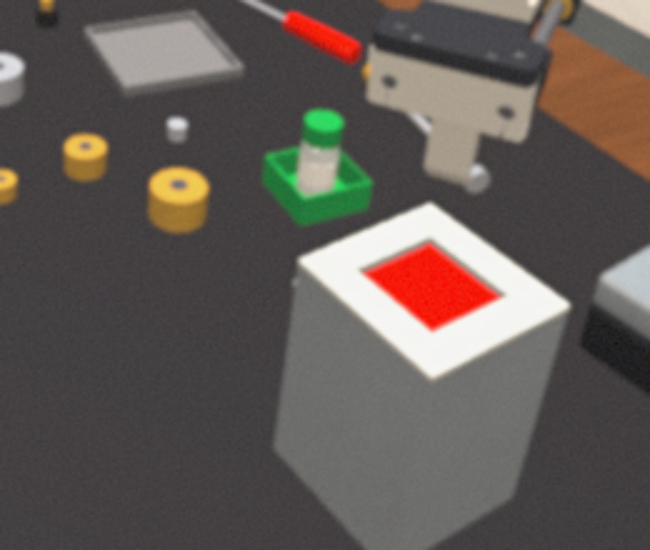

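Vial is in the bin and the flap is shut. Next the steel weight; refine its position and the middle brass disc's from the first top view.

```bash
python3 - <<'E'
from h import *
c=dict(np.load('top0.npz'));P=pts(c);g=c['img'].max(2)
for n,(u,v),r,z in(('steel',(230,232),15,.032),('brass',(290,222),12,.026)):
    m=np.zeros(g.shape,np.uint8);m[v-r:v+r,u-r:u+r]=(g[v-r:v+r,u-r:u+r]>130)
    k=max(cv2.findContours(m,0,1)[0],key=cv2.contourArea);(a,b),R=cv2.minEnclosingCircle(k)
    p=P[m>0];print(n,a,b,R,ray(c,a,b,z),np.median(p[p[:,2]>z-.008],axis=0))
E
```

```text
steel 230.0 232.0 10.816754341125488 [0.44093178 0.15047254 0.032     ] [0.44115327 0.15082104 0.03188264]
brass 289.5 222.5 7.905794143676758 [ 0.46721906 -0.01181979  0.026     ] [ 0.46864135 -0.01048728  0.02530305]
```

Call:
arm_command --pt "-2.5 20 0" --pt "-4.5 36 0" --pt "-4.5 36 0" --pt "-4.5 36 0" --pt "-4.5 36 0" --pt "-4.5 36 0" --pt "-4.5 36 -10" --pt "-4.5 36 -15" --pt "-4.5 36 -15" --pt "-4.5 36 -15" --pt "-4.5 36 -15" --pt "-4.5 36 -15" --pt "-4.5 36 -15" --pt "-4.5 36 -15" --pt "-4.5 36 -15" --pt "-4.5 36 -10" --pt "-3 24 -5" --pt "-1.5 20 0" --pt "0 0 0" --pt "0 0 0" --spin '[0,0,0,0,0,0,0,0,0,0,0,0,0,0,0,0,0,0,0,0]' --jaw 0.8

```text
time: 20.8
tool_pos: [0.4359, 0.1864, 0.2965]
tool_rot: [-3.14, -0.0, 2.179]
contact_force: [-0.0, 0.1, 0.4]
opening: 0.0827
grip_force: 0.0
```

Call:
arm_command --pt "0 0 0" --spin '[0]'

```text
time: 20.9
tool_pos: [0.4363, 0.1857, 0.2969]
tool_rot: [-3.141, -0.0, 2.177]
contact_force: [0.7, 0.1, -0.6]
opening: 0.0829
grip_force: 0.0
```

Sum overshot in y; correct it and descend to TCP z = 0.183.

Call:
arm_command --pt "2 -16 0" --pt "3 -19.5 0" --pt "0 0 0" --pt "0 0 -25" --pt "0 0 -30" --pt "0 0 -25" --pt "0 0 -15" --pt "0 0 -10" --pt "0 0 -6" --pt "0 0 0" --pt "0 0 0" --spin '[0,0,0,0,0,0,0,0,0,0,0]'

```text
time: 22.0
tool_pos: [0.4416, 0.151, 0.1868]
tool_rot: [3.14, 0.0, 2.178]
contact_force: [-0.5, -0.0, 0.0]
opening: 0.0825
grip_force: 0.0
```

Call:
arm_command --pt "0 0 -3" --pt "0 0 0" --spin '[0,0]'

```text
time: 22.2
tool_pos: [0.4414, 0.151, 0.1835]
tool_rot: [3.141, 0.0, 2.178]
contact_force: [0.4, -0.2, -0.7]
opening: 0.0826
grip_force: 0.0
```

Call:
arm_command --pt "0 0 0" --pt "0 0 0" --pt "0 0 0" --pt "0 0 0" --pt "0 0 0" --pt "0 0 0" --spin '[0,0,0,0,0,0]' --jaw -1 --squeeze 40

```text
time: 22.8
tool_pos: [0.4415, 0.151, 0.1834]
tool_rot: [3.141, 0.0, 2.178]
contact_force: [1.2, 0.7, 1.0]
opening: 0.0554
grip_force: 40.0
```

Call:
arm_command --pt "0 0 5" --pt "0 0 10" --pt "0 0 20" --pt "0 0 20" --pt "0 0 5" --pt "0 0 0" --spin '[0,0,0,0,0,0]'

```text
time: 23.4
tool_pos: [0.4413, 0.1509, 0.2439]
tool_rot: [3.14, 0.001, 2.178]
contact_force: [0.3, -0.3, -5.8]
opening: 0.0554
grip_force: 40.0
```

Call:
arm_command --pt "12 0 0" --pt "25 0 0" --pt "30 -1 0" --pt "30 -1 0" --pt "30 0 0" --pt "30 0 0" --pt "22 0 0" --pt "11 0 0" --pt "5 0 0" --pt "0 0 0" --pt "0 0 0" --pt "0 0 -15" --pt "0 0 -18" --pt "0 0 -12" --pt "0 0 -6" --pt "0 0 -2" --pt "0 0 0" --pt "0 0 0" --spin '[0,0,0,0,0,0,0,0,0,0,0,0,0,0,0,0,0,0]'

```text
time: 25.2
tool_pos: [0.6366, 0.149, 0.191]
tool_rot: [3.14, 0.001, 2.178]
contact_force: [0.2, 0.8, -6.8]
opening: 0.0555
grip_force: 40.0
```

Call:
arm_command --pt "0 0 -1.5" --pt "0 0 -1.5" --pt "0 0 0" --spin '[0,0,0]'

```text
time: 25.5
tool_pos: [0.6364, 0.1489, 0.1874]
tool_rot: [3.141, 0.0, 2.178]
contact_force: [-0.2, -0.6, -5.9]
opening: 0.055
grip_force: 40.0
```

Call:
arm_command --pt "0 0 0" --pt "0 0 0" --pt "0 0 0" --pt "0 0 0" --pt "0 0 10" --pt "0 0 30" --pt "0 0 40" --pt "0 0 30" --pt "-20 -18 0" --pt "-40 -36 0" --pt "-40 -36 0" --pt "-40 -36 0" --pt "-23 -28 0" --pt "-6 -6 0" --pt "0 0 0" --pt "0 0 0" --spin '[0,0,0,0,0,0,0,0,0,0,0,0,0,0,0,0]' --jaw 0.45

```text
time: 27.1
tool_pos: [0.4767, -0.0031, 0.2979]
tool_rot: [3.14, 0.001, 2.177]
contact_force: [-0.2, 0.7, -0.0]
opening: 0.0664
grip_force: 0.0
```

```bash
python3 - <<'E'
from h import *
c=read_camera('side');save('s5',cv2.resize(c['img'][150:300,220:420],None,fx=3,fy=3));t=read_camera('top');save('t5',cv2.resize(t['img'][130:280,170:390],None,fx=3,fy=3));np.savez('t5.npz',**t);print(observe()['tool_pos'])
E
```

```text
[ 0.47671508 -0.00266133  0.29744068]
```

View pics/s5.png

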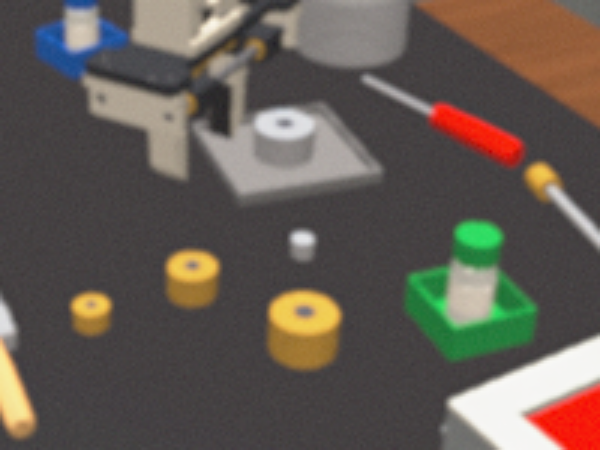

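View pics/t5.png

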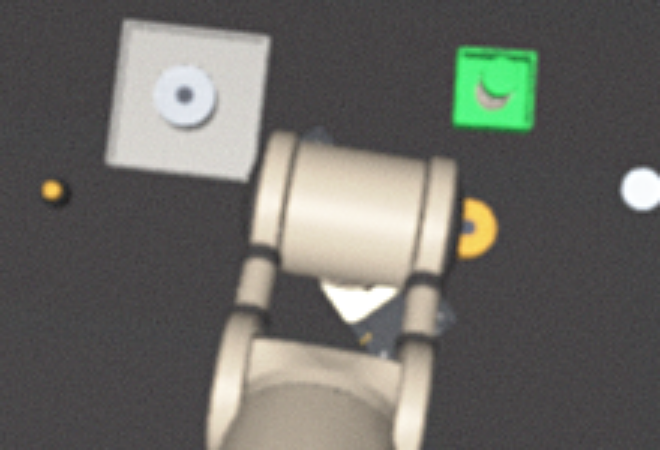

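Steel weight lies flat in the middle of the grey tray. Now the middle brass disc.

Call:
arm_command --pt "-8.5 -8 0" --pt "0 0 0" --pt "0 0 -25" --pt "0 0 -30" --pt "0 0 -25" --pt "0 0 -15" --pt "0 0 -10" --pt "0 0 -6" --pt "0 0 -2" --pt "0 0 0" --pt "0 0 0" --spin '[0,0,0,0,0,0,0,0,0,0,0]'

```text
time: 28.3
tool_pos: [0.4676, -0.0114, 0.1848]
tool_rot: [3.141, 0.001, 2.178]
contact_force: [-0.2, 0.3, 0.2]
opening: 0.0667
grip_force: 0.0
```

Call:
arm_command --pt "0 0 0" --pt "0 0 0" --pt "0 0 0" --pt "0 0 0" --pt "0 0 0" --pt "0 0 0" --spin '[0,0,0,0,0,0]' --jaw -1 --squeeze 25

```text
time: 28.9
tool_pos: [0.4675, -0.0114, 0.1844]
tool_rot: [3.141, 0.0, 2.178]
contact_force: [0.3, 0.4, 2.2]
opening: 0.0394
grip_force: 25.0
```

Call:
arm_command --pt "0 0 8" --pt "0 0 20" --pt "0 0 30" --pt "0 0 25" --pt "0 0 10" --pt "0 0 0" --pt "0 0 0" --spin '[0,0,0,0,0,0,0]'

```text
time: 29.6
tool_pos: [0.4669, -0.0113, 0.2764]
tool_rot: [-3.141, -0.001, 2.178]
contact_force: [-0.9, 0.6, -3.0]
opening: 0.0395
grip_force: 25.0
```

Call:
arm_command --pt "10 9.5 0" --pt "20 19 0" --pt "26 24.5 0" --pt "26 24.5 0" --pt "26 24.5 0" --pt "26 24.5 0" --pt "20 19 0" --pt "11 10 0" --pt "4.5 4.5 0" --pt "0 0 0" --pt "0 0 0" --pt "0 0 -15" --pt "0 0 -18" --pt "0 0 -12" --pt "0 0 -5" --pt "0 0 -2" --pt "0 0 0" --pt "0 0 0" --spin '[0,0,0,0,0,0,0,0,0,0,0,0,0,0,0,0,0,0]'

```text
time: 31.4
tool_pos: [0.6371, 0.1486, 0.2261]
tool_rot: [3.14, 0.001, 2.178]
contact_force: [-0.2, -0.3, -2.7]
opening: 0.0394
grip_force: 25.0
```

Call:
arm_command --pt "0 0 -3" --pt "0 0 -2.5" --pt "0 0 0" --pt "0 0 0" --spin '[0,0,0,0]'

```text
time: 31.8
tool_pos: [0.6369, 0.1487, 0.2204]
tool_rot: [3.141, 0.001, 2.178]
contact_force: [-1.6, -0.7, 2.8]
opening: 0.0395
grip_force: 25.0
```

Contact; release slowly, lift and back off.

Call:
arm_command --pt "0 0 0" --pt "0 0 0" --pt "0 0 0" --pt "0 0 0" --pt "0 0 10" --pt "0 0 30" --pt "0 0 40" --pt "0 0 40" --pt "-20 -20 0" --pt "-40 -40 0" --pt "-40 -40 0" --pt "-40 -40 0" --pt "-20 -20 0" --pt "0 0 0" --pt "0 0 0" --spin '[0,0,0,0,0,0,0,0,0,0,0,0,0,0,0]' --jaw 0.3

```text
time: 33.3
tool_pos: [0.4909, 0.0022, 0.3408]
tool_rot: [3.14, 0.001, 2.176]
contact_force: [0.7, 0.4, -0.6]
opening: 0.0595
grip_force: 0.0
```

```bash
python3 - <<'E'
from h import *
c=read_camera('side');save('s6',c['img']);t=read_camera('top');save('t6',cv2.resize(t['img'][120:240,90:500],None,fx=1.9,fy=1.9))
print(observe()['tool_pos'])
E
```

```text
[0.4915101  0.00300302 0.34025625]
```

View pics/s6.png

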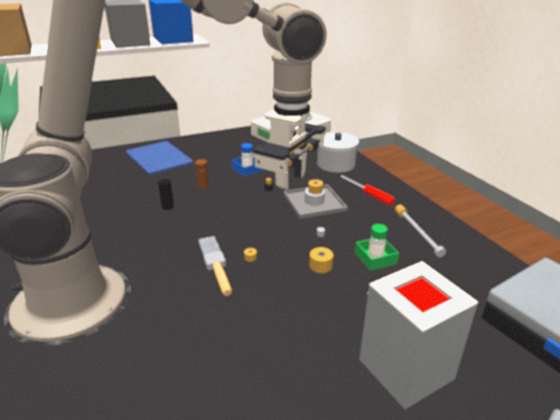

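View pics/t6.png

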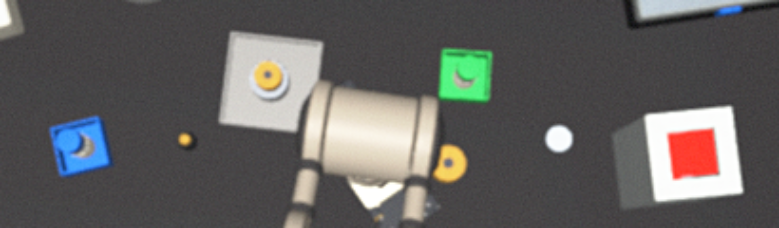

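Both vials are upright in their trays, the flap is shut, and the brass sits flat on the steel in the grey tray (side view 316,190). Its small apparent offset in the top view is about what parallax gives. Handing in.

```bash
python3 -c "
from cell import *
print(hand_in())"
```

```text
the job is handed in; nothing more can be done
None
```

The job is finished and handed in at about 33 s: the blue and green vials stand upright in their trays, the red vial is in the bin with its flap shut, and the middle-sized brass weight sits on the steel one in the grey tray.

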